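# Press a circuit board down onto the test pins with the hand press block

## Task

Take the hand press block from its blue tray and set its foot in the white square on the green board in the test nest. Press the board squarely down until its sprung plate bottoms out, and hold it there, level, with about 15 N for a full second, never over 25 N and with only the block touching the board. Then stand the block back upright in the blue tray without dropping it, and leave everything else on the bench where it is.

Things in the scene. Friction and masses are not known exactly. Their poses are not given: they have to be found in the camera images.
- block_grip (a point): hand press block: a black square handle, 28 x 28 mm and 50 mm tall with an orange band near its top, on a flat orange foot 60 x 60 mm and 12 mm thick with a black rubber sole; 62 mm high over all, about 0.2 to 0.4 kg. This point is the middle of the handle, 37 mm above the underside of the foot (25 mm above the foot's top face). z is up the handle; x and y are square to the faces of handle and foot
- block_foot (a point): centre of the underside of the press block's foot; axes as for block_grip
- dock_floor (a point): blue square tray fixed to the table where the press block stands: 84 x 84 mm outside, recess 70 x 70 mm, rim 12 mm above the table. This point is the middle of its inner floor; x and y lie along its sides, z up
- plate_top (a point): middle of the top face of the bare green circuit board (90 x 76 mm), which is fixed on a sprung aluminium plate (116 x 96 mm) of the grey test nest (130 x 110 mm) that is fixed to the table; a white square outline of 66 mm marks where the foot goes. x along the board's length, z up out of the board. The board's top is the highest part of the nest, some 45 to 61 mm above the table at rest
- board_plate: the sprung aluminium plate with the green board on it; origin at the middle of the plate's underside, 11 mm below plate_top; z square out of the board. It rocks on a ball mount at its middle, to any side (springs back with about 2 N m per rad, at most 0.1 rad), so only a press that is central and square keeps it level
- press_plate: the sliding post under the plate, origin 23 mm below plate_top. It goes straight down against a weak spring (0.3 N per mm) and dragging guides (1.7 N either way) onto a firm stop: from rest another 6 to 14 mm, unlike each time (the drag lets it rest anywhere) and not shown by its pose. Up to the stop it resists with at most about 6 N; on the stop the force rises steeply, and a jerky landing makes it spike
- press_block: the press block itself; origin at the middle of the underside of its foot, axes as for block_grip
- flux_tin: bystander: flat round aluminium tin with a green lid, 54 mm across, 18 mm high; origin under its centre
- spare_board: bystander: small loose green circuit board with black chips, 36 x 70 mm, 7 mm high; origin under its centre
- solder_spool: bystander: grey reel of solder standing on end, 52 mm across, 40 mm high; origin under its centre
- cleaner: bystander: clear plastic bottle with a blue cap, 48 mm across, 120 mm high; origin under its centre
- screw_jar: bystander: small glass jar with a black lid, 48 mm across, 50 mm high; origin under its centre
- driver: bystander: screwdriver with a green handle, 160 mm long, lying along its own x axis; origin at its underside
- tweezers: bystander: steel tweezers, 130 mm long, 8 mm high, lying along their own x axis; origin under the middle
Mind the look-alikes: they are no part of the job. There is more than one size of the part that bears dock_floor; the job needs the middle-sized.

How it is judged:
On the way, in this order (a step that is already met when the one before it is completed fails the run):
1. the press block is lifted out of its tray (z of block_foot in the frame of dock_floor above 0.02 m), for 0.1 s.
2. the press block's foot, in the white square (centre within 10 mm), pushes the plate onto its stop, with more than 10 N (the spring alone gives at most 6 N), level within 0.035 rad, for 0.8 s (contact force between press_block and board_plate above 10 N and angle between plate_top's own z axis and vertical below 0.035 rad and horizontal distance between block_foot and plate_top below 0.01 m), for 0.8 s.
At the end, for the whole second after the job is handed in: the press block is released and at rest in the blue tray, foot flat on the tray's floor (within 3 mm of it, centre within 9 mm, tilt under 0.05 rad), and the bystanders are where they were (within 15 mm) (horizontal distance between block_foot and dock_floor below 0.009 m and z of block_foot in the frame of dock_floor below 0.003 m and angle between block_foot's own z axis and vertical below 0.05 rad and linear speed of press_block below 0.01 m/s); the robot touches nothing.
It fails at once if the press block pushes on the board with more than 25 N (contact force between press_block and board_plate above 25 N).
It fails at once if the robot itself touches the board or its plate with more than 1 N (contact force between any of the fingers, the arm and board_plate above 1 N).
It fails at once if the press block is dropped (moves faster than 0.4 m/s with no finger on it) (contact force between the fingers and press_block below 0.05 N and linear speed of press_block above 0.4 m/s).
It fails at once if a bystander is moved by more than 15 mm (distance of any of flux_tin, spare_board, solder_spool, cleaner, screw_jar, driver, tweezers from where it was at the start of the episode above 0.015 m).
It also fails if it takes over 72 s, if anything falls off the work surface, if the arm or the gripper's body presses on something with over 40 N, if the wrist force passes 120 N, or if a joint passes its speed limit or range.

## Robot

A 6-joint arm with a two-finger parallel gripper is mounted at the origin on the work surface. World frame = base frame: x ahead of the robot, y to its left, z up, the work surface at z = 0. Lengths are in m, angles in rad, forces in N, time in s.
With the tool pointing down it reaches from about 0.25 to 0.775 m from the base axis. Payload 4 kg.
Tool frame: the origin (TCP) lies at the very end of the fingers, on their centre line; the grasp point (between the pads) lies 19 mm behind it; z points along the fingers, y is the direction in which the jaws open and shut (so a half turn about z gives the same grasp; the last joint's range is limited). The gripper opens to 94 mm and grips with 3 to 60 N. Pads are 16 mm wide; open, the fingers measure 119 mm over their backs; the gripper's body (75 mm by 177 mm) begins 78 mm behind the grasp point.
Start: joints at [1.067, 0.087, 1.371, -0, 1.684, -0.103], TCP at [0.215, 0.506, 0.206] pointing down, gripper open.
Joint ranges: [-3.1, 3.1], [-0.76, 2.03], [0.27, 2.55], [-1.08, 4.22], [0.17, 2.65], [-2.57, 2.57]. Speed limits (rad/s): [2.79, 2.79, 3.14, 3.14, 3.14, 3.14].

## Interface

Orientations are given as a rotation vector (axis times angle).
In Python, from bench import state, snapshot, close_job gives the robot as it stands.
- The arm moves only by the tool apply_moves, never from a script. Its argument "rows" is a list of rows, each a list of 3 entries, a list of its own where there are three numbers: the shift along the tool's x, y, z in mm, then the turn, a rotation vector about the tool's x, y, z in rad, then the finger opening in mm, from 0 to 94. A call has 1 to 20 rows; each row is the pose to reach, as a shift and turn from the pose commanded when the call began, along the tool's axes at that moment; what a row does not reach only later rows make up. A row lasts 1/12 s, in which the tool goes at most 41.7 mm and 7.16 degrees, less where a joint would pass 70% of its speed; a pose out of reach is approached as far as the arm can. A call with a gripper value outside its range is refused whole. The fingers move at their own pace and stop on an object; the grip force is fixed at half the most. Time passes only in rows, so rows that repeat a pose let the fingers close. It gives the time, the measured TCP pose, the force and the opening at its end, in the units of the state.
- state(): the state, without advancing time (a new reading comes with each control period).
- snapshot(name): name is "scene" or "side" or "wrist"; returns a dict with "color" (400x640x3 uint8, red, green, blue), "z_map" (400x640 float32, m along the optical axis (not along the pixel's ray), 0 where there is no reading), "fov_y" (degrees; the focal length in pixels is half the picture's height over the tangent of half this angle, whatever the lens; pixels are square), "cx", "cy" (the principal point, pixels), "R" (3x3) and "t" (3): a world point X has camera coordinates R X + t. Camera axes: x right, y down, z forward; pixel columns grow to the right and rows downward; lengths in m; the calibration is good to about 2 mm. A picture is of the moment at which its call begins.
- close_job(): hands the job in, once; it reports no verdict.
The state is a dict: "clock": time; "joint_pos": joint angles; "qd": joint speeds; "effort": joint torques, N m; "eef_pos": TCP position; "tcp_rot": TCP orientation; "force": force on the tool from outside, world axes, zero at the start; "wrist_torque": the same for the moment, N m; "opening": finger opening in m.
Only numpy, scipy, OpenCV 4.12 (cv2) and the standard library are available. Lean on these libraries where they do the work, as an engineer would, in place of code of your own. Each camera call takes 0.05 s, during which the arm holds its last target.

## Working session

There is one attempt and no reset: what is moved stays moved. The work goes in short steps, Python scripts to look and compute and a tool call to move; the robot and the scene stay as the last step left them, time stands still between calls to the robot, and variables do not carry over. Pictures are saved under pics/ and viewed, and the job is handed in when it is done.

Besides the shell and the picture viewer there is one more tool, called after "Call:" as name(argument=value, ...) on one line, values as JSON. apply_moves: Moves the arm, as the interface text tells. Its arguments: {"type":"object","properties":{"rows":{"type":"array"}},"required":["rows"]}

```bash
mkdir -p pics; ls
cat > h.py <<'E'
import numpy as np, cv2
from bench import state, snapshot
def save(n,s): cv2.imwrite(f'pics/{n}.png', s['color'][:,:,::-1])
def f(s): return s['color'].shape[0]/2/np.tan(np.radians(s['fov_y'])/2)
def pts(s):
    z=s['z_map'];F=f(s);v,u=np.mgrid[:z.shape[0],:z.shape[1]]
    c=np.stack([(u-s['cx'])*z/F,(v-s['cy'])*z/F,z],-1)
    return (c-s['t'])@s['R']
def ray(s,u,v,h):
    d=s['R'].T@np.array([(u-s['cx'])/f(s),(v-s['cy'])/f(s),1.]);o=-s['R'].T@s['t']
    return o+d*(h-o[2])/d[2]
E
python3 - <<'E'
from h import *
print(state())
for n in ['scene','side','wrist']:
    s=snapshot(n); save(n+'0',s); np.savez(n+'0.npz',**s); print(n,s['fov_y'],s['cx'],s['cy'],-s['R'].T@s['t'])
E
```

```text
pics
{'clock': 0.0, 'joint_pos': array([ 1.06690437e+00,  8.79450858e-02,  1.37222572e+00, -1.18649310e-05,
        1.68360342e+00, -1.03073233e-01]), 'qd': array([-0.00026272, -0.00168752, -0.00040689, -0.00012979, -0.00237661,
        0.00055173]), 'effort': array([-1.34296282e-03, -3.40178955e+01, -3.02425218e+01,  7.17181549e-02,
        3.27824091e-02, -1.61909911e-04]), 'eef_pos': array([0.21432532, 0.50593159, 0.20432408]), 'tcp_rot': array([-0.62527262, -3.07808424,  0.00327507]), 'force': array([ 0.36168035,  0.04319862, -0.06367229]), 'wrist_torque': array([ 0.02086674,  0.06560384, -0.08547645]), 'opening': 0.09400587477306796}
scene 50.11488915566176 317.7186266638939 200.5154347784221 [ 0.8815656  -0.4450633   0.99557714]
side 47.137730344415665 321.7039341130588 200.97392254079324 [0.35605802 0.79622681 0.77568459]
wrist 66.82590400762331 321.4355224453269 197.706085045775 [0.14877499 0.53443221 0.38286371]
```

View pics/scene0.png

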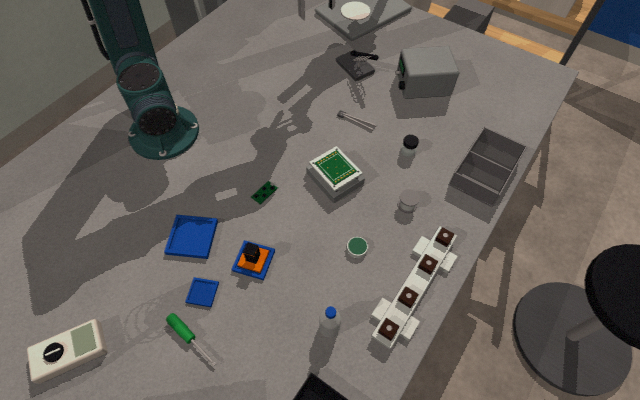

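View pics/side0.png

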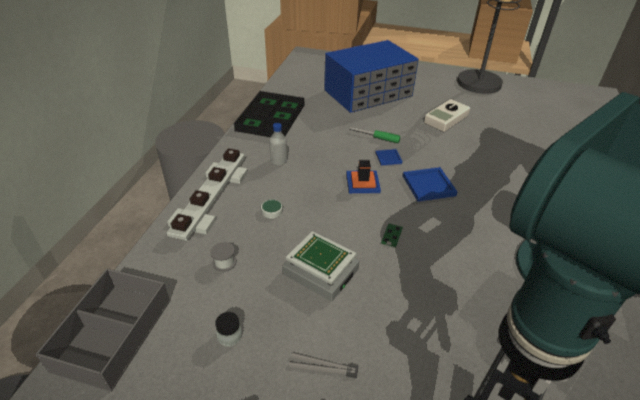

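View pics/wrist0.png

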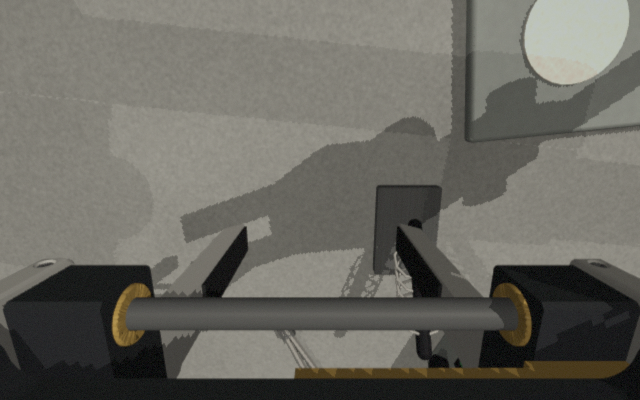

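The scene view shows the press block in its middle-sized tray at about (253,258), the nest at (335,172), the larger tray at (192,237) and the smaller one at (202,293). In the side view the block is at (363,178) and the nest at (322,260). Next I'll measure their positions.

```bash
cat > m.py <<'E'
from h import *
def big(mask,near):
    n,l,st,c=cv2.connectedComponentsWithStats(mask.astype(np.uint8),connectivity=8)
    b=l[near[1]-8:near[1]+9,near[0]-8:near[0]+9];b=b[b>0]
    k=np.bincount(b).argmax(); return l==k
def rect(xy):
    r=cv2.minAreaRect(xy.astype(np.float32)); return np.round(r[0],4),np.round(r[1],4),round(r[2],2)
def project(mask,s,h):
    v,u=np.nonzero(mask); return np.array([ray(s,a,b,h)[:2] for a,b in zip(u,v)])
if __name__=='__main__':
  for n,bp,np_ in [('scene',(253,258),(335,172)),('side',(363,178),(322,260))]:
    s=dict(np.load(n+'0.npz')); P=pts(s); hsv=cv2.cvtColor(s['color'],cv2.COLOR_RGB2HSV); H,S,V=[hsv[...,i].astype(int) for i in range(3)]
    blue=(H>100)&(H<130)&(S>120)&(V>40); orange=(H>3)&(H<25)&(S>150)&(V>90); green=(H>40)&(H<85)&(S>80)
    win=np.zeros_like(blue); win[bp[1]-30:bp[1]+30,bp[0]-30:bp[0]+30]=1
    m=(blue|orange)&win
    print(n,'tray hull @12mm',rect(project(blue&win,s,.012)), 'z',np.median(P[blue&win][:,2]))
    o=orange&win; 
    z=P[...,2]; print(' orange z', np.percentile(z[o],[5,50,95]))
    o2=o&(abs(z-np.median(z[o]))<.006)
    zf=np.median(z[o2]); print(' foot',zf,rect(project(o2,s,zf)),rect(P[o2][:,:2]))
    win=np.zeros_like(blue); win[np_[1]-35:np_[1]+35,np_[0]-40:np_[0]+40]=1
    g=green&win; g=big(cv2.morphologyEx(g.astype(np.uint8),cv2.MORPH_CLOSE,np.ones((3,3))),np_)&win
    zg=np.median(z[g]); g&=abs(z-zg)<.008
    A=np.c_[P[g][:,:2]-P[g][:,:2].mean(0),np.ones(g.sum())]; c=np.linalg.lstsq(A,z[g],rcond=None)[0]
    print(' board z',zg,'plane',c,rect(project(g,s,zg)),rect(P[g][:,:2]))
    tb=win&(abs(z)<.006); print(' table z',np.median(z[tb]))
    y0,x0=np_[1]-45,np_[0]-55
    crop=s['color'][y0:y0+90,x0:x0+110]; 
    y0,x0=bp[1]-40,bp[0]-50
    crop2=s['color'][y0:y0+80,x0:x0+100]
    cv2.imwrite(f'pics/crop_{n}.png',np.vstack([cv2.resize(crop,(660,300))[:,:,::-1],cv2.resize(crop2,(660,300))[:,:,::-1]]) if 0 else cv2.resize(crop,None,fx=5,fy=5,interpolation=2)[:,:,::-1])
    cv2.imwrite(f'pics/cropb_{n}.png',cv2.resize(crop2,None,fx=6,fy=6,interpolation=2)[:,:,::-1])
E
python3 m.py
```

```text
scene tray hull @12mm (array([ 0.4951, -0.1754]), array([0.0857, 0.0878]), 18.11) z 0.010477432504460912
 orange z [0.01415307 0.01839105 0.0216988 ]
 foot 0.018398047540126528 (array([ 0.4934, -0.1743]), array([0.0615, 0.0619]), 18.09) (array([ 0.493 , -0.1738]), array([0.0616, 0.0613]), 18.28)
 board z 0.05371119565496675 plane [ 0.0018311  -0.00413683  0.05380834] (array([0.519 , 0.1547]), array([0.0754, 0.0899]), 71.14) (array([0.5191, 0.1539]), array([0.0777, 0.0913]), 69.78)
 table z -0.0005988562921756991
side tray hull @12mm (array([ 0.4868, -0.2224]), array([0.2302, 0.106 ]), 84.68) z 0.007812891724383373
 orange z [0.01314735 0.01947809 0.05984852]
 foot 0.01947809478083774 (array([ 0.4922, -0.1648]), array([0.0588, 0.0603]), 17.0) (array([ 0.493 , -0.1682]), array([0.0584, 0.0596]), 17.22)
 board z 0.0549222957704808 plane [0.00084386 0.00277834 0.05492146] (array([0.5191, 0.1593]), array([0.073 , 0.0867]), 71.23) (array([0.5192, 0.1595]), array([0.0745, 0.0879]), 71.3)
 table z 0.00042272885003911823
```

```bash
cat >> h.py <<'E'
from scipy.spatial.transform import Rotation as Ro
def plan(xyz,yaw_deg):
    "yaw = world angle of tool x, tool pointing down"
    st=state(); R0=Ro.from_rotvec(st['tcp_rot']).as_matrix(); a=np.radians(yaw_deg)
    x=np.array([np.cos(a),np.sin(a),0]);z=np.array([0,0,-1.]);G=np.stack([x,np.cross(z,x),z],1)
    print('shift mm',np.round(R0.T@(np.array(xyz)-st['eef_pos'])*1e3,1),'turn',np.round(Ro.from_matrix(R0.T@G).as_rotvec(),4))
def stat():
    st=state(); R0=Ro.from_rotvec(st['tcp_rot']).as_matrix()
    print('t',round(st['clock'],2),'p',np.round(st['eef_pos']*1e3,2),'yaw',np.round(np.degrees(np.arctan2(R0[1,0],R0[0,0])),2),'z',np.round(R0[:,2],4),'F',np.round(st['force'],2),'M',np.round(st['wrist_torque'],3),'op',round(st['opening']*1e3,2),'q',np.round(st['joint_pos'],2))
E
python3 -c "
from h import *
stat(); plan([.493,-.17,.2],108)"
```

```text
t 0.15 p [214.39 506.04 204.57] yaw 157.04 z [-8.0e-04 -1.5e-03 -1.0e+00] F [ 0.43 -0.34  0.  ] M [ 0.015 -0.029 -0.017] op 93.87 q [ 1.07  0.09  1.37  0.    1.68 -0.1 ]
shift mm [-520.3 -513.8    5.4] turn [-1.700e-03  6.000e-04  8.558e-01]
```

View pics/cropb_scene.png

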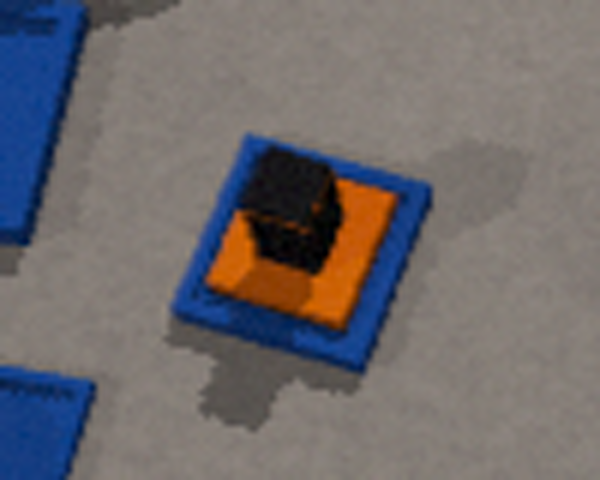

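The crop shows the block upright in its tray, with the foot inside the rim. Next I'll move above it.

Call:
apply_moves(rows=[[[-520, -514, 5], [0, 0, 0.856], 94], [[-520, -514, 5], [0, 0, 0.856], 94], [[-520, -514, 5], [0, 0, 0.856], 94], [[-520, -514, 5], [0, 0, 0.856], 94], [[-520, -514, 5], [0, 0, 0.856], 94], [[-520, -514, 5], [0, 0, 0.856], 94], [[-520, -514, 5], [0, 0, 0.856], 94], [[-520, -514, 5], [0, 0, 0.856], 94], [[-520, -514, 5], [0, 0, 0.856], 94], [[-520, -514, 5], [0, 0, 0.856], 94], [[-520, -514, 5], [0, 0, 0.856], 94], [[-520, -514, 5], [0, 0, 0.856], 94], [[-520, -514, 5], [0, 0, 0.856], 94], [[-520, -514, 5], [0, 0, 0.856], 94], [[-520, -514, 5], [0, 0, 0.856], 94], [[-520, -514, 5], [0, 0, 0.856], 94], [[-520, -514, 5], [0, 0, 0.856], 94], [[-520, -514, 5], [0, 0, 0.856], 94], [[-520, -514, 5], [0, 0, 0.856], 94], [[-520, -514, 5], [0, 0, 0.856], 94]])

```text
clock: 1.82
eef_pos: [0.4926, -0.1705, 0.1994]
tcp_rot: [-1.848, -2.537, -0.0]
force: [-0.6, 0.9, -0.0]
opening: 0.0941
```

```bash
python3 -c "
from h import *
stat(); s=snapshot('wrist'); save('w1',s); np.savez('w1.npz',**s); print(-s['R'].T@s['t'],s['R'][2])"
```

```text
t 1.82 p [ 492.56 -170.46  199.43] yaw 107.87 z [-0.002   0.0015 -1.    ] F [-0.57  0.92 -0.02] M [-0.077  0.037 -0.009] op 94.13 q [-0.44  0.03  1.45  0.    1.67 -0.75]
[ 0.47162619 -0.10192974  0.37800559] [ 0.07395983 -0.23585445 -0.96896988]
```

View pics/w1.png

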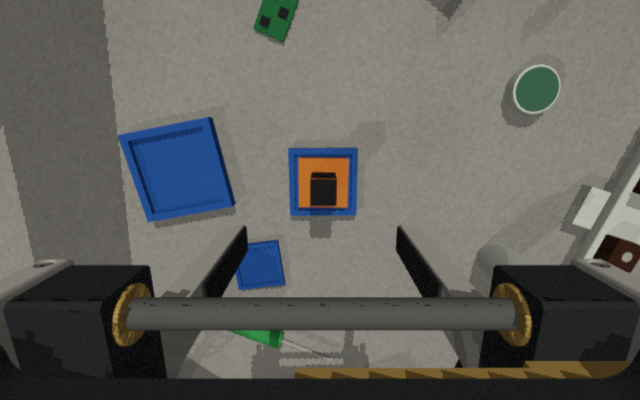

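The wrist view shows the block centred at (324,183) in its tray, aligned with the gripper. The loose bystanders are clear of the finger path.

```bash
cat > mb.py <<'E'
import sys
from m import *
s=dict(np.load(sys.argv[1])); bp=(int(sys.argv[2]),int(sys.argv[3])); w=int(sys.argv[4])
P=pts(s); z=P[...,2]; hsv=cv2.cvtColor(s['color'],cv2.COLOR_RGB2HSV); H,S,V=[hsv[...,i].astype(int) for i in range(3)]
win=np.zeros(z.shape,bool); win[bp[1]-w:bp[1]+w,bp[0]-w:bp[0]+w]=1
blue=big((H>100)&(H<130)&(S>120)&(V>40)&win,(bp[0]-w+10,bp[1])) if 0 else (H>100)&(H<130)&(S>120)&(V>40)&win
o=(H>3)&(H<25)&(S>150)&(V>60)&win
print('tray@12',rect(project(blue,s,.012)),'z rim',np.percentile(z[blue],[10,50,90]))
zf=np.median(z[o]); o&=abs(z-zf)<.004
print('foot z',zf,rect(project(o,s,zf)),rect(P[o][:,:2]))
k=win&(z>.045)&(z<.09)&(V<70); kt=k&(z>np.percentile(z[k],80)-.006)
print('handle top z',np.percentile(z[k],[10,50,90]),k.sum())
kk=win&(z>np.percentile(z[k],90)-.004); print(rect(P[kk][:,:2]),kk.sum())
E
python3 mb.py w1.npz 324 183 45
```

```text
tray@12 (array([ 0.495, -0.172]), array([0.0832, 0.084 ]), 18.1) z rim [0.00579041 0.01062816 0.01186419]
foot z 0.018193115686350805 (array([ 0.4949, -0.1709]), array([0.0588, 0.0591]), 17.93) (array([ 0.4951, -0.1711]), array([0.0588, 0.0597]), 17.45)
handle top z [0.06668074 0.06796892 0.0689005 ] 695
(array([ 0.4861, -0.1432]), array([0.0276, 0.0875]), 17.76) 748
```

```bash
python3 -c "
from h import *
stat(); plan([.495,-.171,.025],108)"
```

```text
t 1.87 p [ 492.46 -169.42  199.81] yaw 107.96 z [-0.0014  0.0014 -1.    ] F [ 0.06 -0.53  0.1 ] M [-0.032  0.014  0.015] op 94.22 q [-0.44  0.02  1.45  0.    1.67 -0.75]
shift mm [ -2.6   2.1 174.8] turn [-0.0009 -0.0018 -0.0008]
```

Call:
apply_moves(rows=[[[-1, 1, 40], [0, 0, 0], 70], [[-2, 2, 80], [0, -0.002, 0], 60], [[-2.5, 2, 115], [0, -0.002, 0], 60], [[-2.5, 2, 140], [0, -0.002, 0], 60], [[-2.5, 2, 160], [0, -0.002, 0], 60], [[-2.5, 2, 170], [0, -0.002, 0], 60], [[-2.5, 2, 174], [0, -0.002, 0], 60], [[-2.5, 2, 175], [0, -0.002, 0], 60], [[-2.5, 2, 175], [0, -0.002, 0], 60]])

```text
clock: 2.62
eef_pos: [0.4964, -0.1713, 0.0269]
tcp_rot: [1.843, 2.539, -0.001]
force: [-0.3, 0.3, 0.8]
opening: 0.0601
```

```bash
python3 -c "
from h import *
stat(); s=snapshot('wrist'); save('w2',s); np.savez('w2.npz',**s); s=snapshot('scene'); save('s2',s)"
```

```text
t 2.62 p [ 496.44 -171.31   26.9 ] yaw 108.04 z [ 0.0029 -0.0028 -1.    ] F [-0.3   0.3   0.76] M [-0.083  0.032  0.049] op 60.07 q [-0.44  0.14  1.68 -0.    1.32 -0.75]
```

View pics/w2.png

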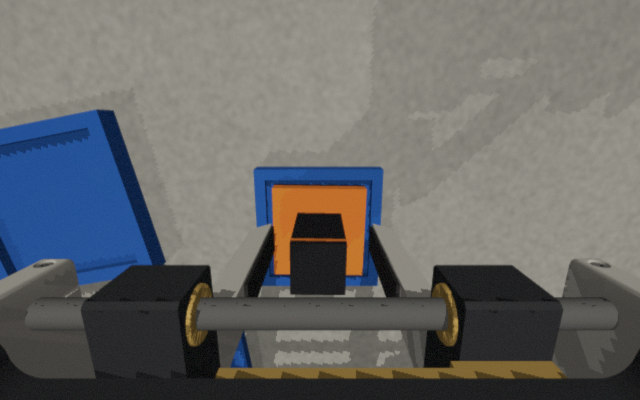

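The fingers sit on either side of the handle, which is at (318,255). I'll close the gripper now.

Call:
apply_moves(rows=[[[0, 0, 1], [0, 0, 0], 45], [[0, 0, 1], [0, 0, 0], 35], [[0, 0, 1], [0, 0, 0], 29], [[0, 0, 1], [0, 0, 0], 26], [[0, 0, 1], [0, 0, 0], 20], [[0, 0, 1], [0, 0, 0], 10], [[0, 0, 1], [0, 0, 0], 10], [[0, 0, 1], [0, 0, 0], 10], [[0, 0, 1], [0, 0, 0], 10]])

```text
clock: 3.47
eef_pos: [0.4952, -0.1717, 0.0246]
tcp_rot: [1.846, 2.54, -0.003]
force: [-2.0, -1.0, 2.0]
opening: 0.0281
```

```bash
python3 -c "
from h import *
stat(); plan([.495,-.171,.15],108)"
```

```text
t 3.47 p [ 495.22 -171.75   24.57] yaw 107.98 z [-0.     -0.0023 -1.    ] F [-1.98 -0.99  1.98] M [-0.206  0.441  0.013] op 28.05 q [-0.44  0.14  1.68 -0.    1.32 -0.75]
shift mm [ 5.000e-01 -1.000e-01 -1.254e+02] turn [-0.0007  0.0022 -0.0003]
```

The handle is gripped, with the opening at 28.05 mm. Now a gentle lift.

Call:
apply_moves(rows=[[[0, 0, -2], [0, 0, 0], 10], [[0, 0, -8], [0, 0, 0], 10], [[0, 0, -20], [0, 0, 0], 10], [[0, 0, -38], [0, 0, 0], 10], [[0, 0, -60], [0, 0, 0], 10], [[0, 0, -82], [0, 0, 0], 10], [[0, 0, -102], [0, 0, 0], 10], [[0, 0, -115], [0, 0, 0], 10], [[0, 0, -120], [0, 0, 0], 10], [[0, 0, -120], [0, 0, 0], 10], [[0, 0, -120], [0, 0, 0], 10]])

```text
clock: 4.38
eef_pos: [0.4953, -0.171, 0.1442]
tcp_rot: [1.846, 2.541, -0.002]
force: [-0.7, 0.1, -3.1]
opening: 0.0278
```

```bash
python3 -c "
from h import *
for i in range(3): s=snapshot('wrist'); stat()
save('w3',s)
s=snapshot('scene'); stat(); save('s3',s); s=snapshot('side'); np.savez('side3.npz',**s); save('d3',s); stat()
plan([.519,.156,.16],71)"
```

```text
t 4.43 p [ 494.82 -170.85  143.32] yaw 107.99 z [-1.2e-03 -8.0e-04 -1.0e+00] F [ 0.01 -0.49 -3.18] M [-0.044  0.039  0.018] op 27.81 q [-0.44  0.05  1.53 -0.    1.56 -0.75]
t 4.48 p [ 494.64 -170.8   142.92] yaw 107.99 z [-1.9e-03 -5.0e-04 -1.0e+00] F [ 0.92 -0.05 -4.44] M [-0.058  0.049  0.019] op 27.88 q [-0.44  0.05  1.53 -0.    1.56 -0.75]
t 4.53 p [ 494.61 -170.82  142.83] yaw 107.99 z [-2.1e-03 -5.0e-04 -1.0e+00] F [-0.28  0.84 -5.25] M [-0.058  0.012 -0.025] op 28.22 q [-0.44  0.05  1.53 -0.    1.56 -0.75]
t 4.58 p [ 494.69 -170.82  142.9 ] yaw 107.99 z [-2.e-03 -5.e-04 -1.e+00] F [-0.21  0.2  -3.83] M [-0.079  0.035 -0.04 ] op 27.95 q [-0.44  0.05  1.53 -0.    1.56 -0.75]
t 4.63 p [ 494.8  -170.92  143.11] yaw 107.99 z [-1.6e-03 -7.0e-04 -1.0e+00] F [-1.    0.02 -3.5 ] M [-0.032  0.047  0.034] op 27.98 q [-0.44  0.05  1.53 -0.    1.56 -0.75]
shift mm [303.5 124.  -17.2] turn [-0.0016  0.0007  0.6457]
```

View pics/w3.png

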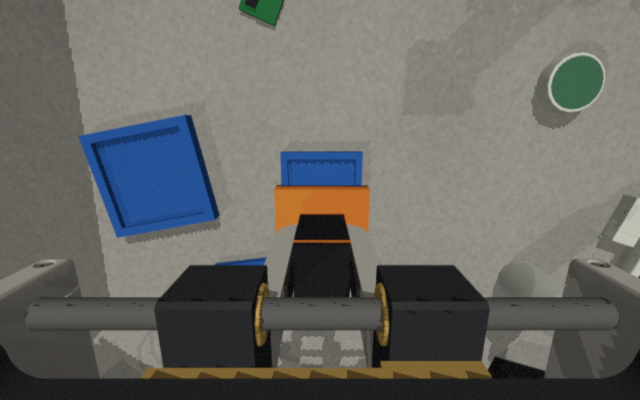

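View pics/d3.png

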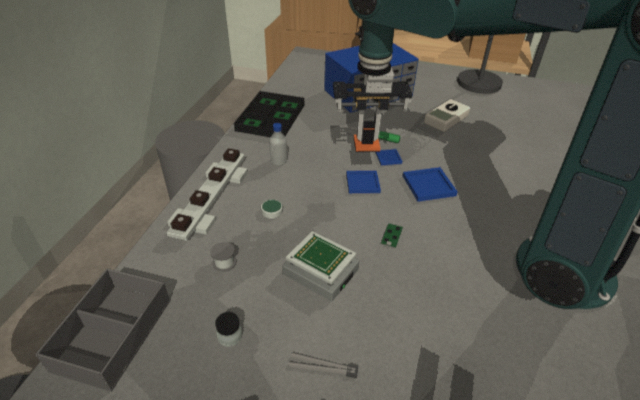

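The block is held level: it is at (322,250) in the wrist view and (367,143) in the side view. I'll stop short of the nest so the wrist camera can see the board.

```bash
python3 -c "
from h import *
plan([.478,.035,.19],71)"
```

```text
shift mm [201.   47.6 -47. ] turn [-0.0016  0.0007  0.6457]
```

Call:
apply_moves(rows=[[[8, 2, -4], [0, 0, 0.08], 10], [[28, 7, -10], [0, 0, 0.18], 10], [[55, 13, -18], [0, 0, 0.28], 10], [[85, 20, -27], [0, 0, 0.38], 10], [[115, 27, -36], [0, 0, 0.48], 10], [[145, 34, -42], [0, 0, 0.56], 10], [[170, 40, -46], [0, 0, 0.62], 10], [[188, 45, -47], [0, 0, 0.645], 10], [[197, 47, -47], [-0.001, 0.001, 0.646], 10], [[201, 48, -47], [-0.001, 0.001, 0.646], 10], [[201, 48, -47], [-0.001, 0.001, 0.646], 10], [[201, 48, -47], [-0.001, 0.001, 0.646], 10]])

```text
clock: 5.63
eef_pos: [0.4788, 0.034, 0.1905]
tcp_rot: [2.557, 1.823, -0.001]
force: [0.1, 0.0, -3.6]
opening: 0.028
```

```bash
python3 -c "
from h import *
s=snapshot('wrist'); stat(); save('w4',s);np.savez('w4.npz',**s)"
```

```text
t 5.68 p [478.94  33.79 190.58] yaw 70.92 z [ 7.0e-04 -1.6e-03 -1.0e+00] F [-0.08  0.02 -2.83] M [-0.099  0.059 -0.001] op 27.69 q [-0.05 -0.07  1.56 -0.    1.65  0.29]
```

View pics/w4.png

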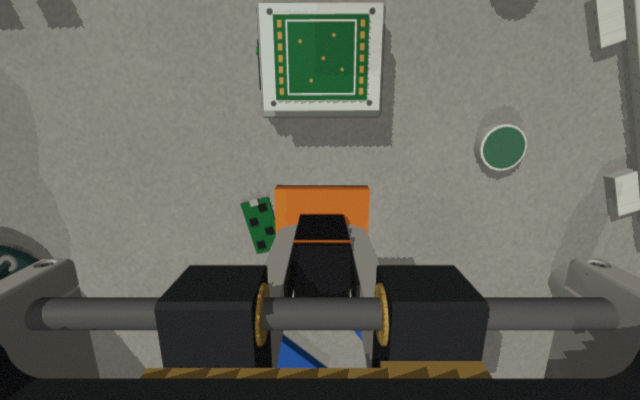

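The wrist view shows the whole board, with the white square centred near (321,57).

```bash
cat > mn.py <<'E'
from m import *
s=dict(np.load('w4.npz')); P=pts(s); z=P[...,2]; hsv=cv2.cvtColor(s['color'],cv2.COLOR_RGB2HSV); H,S,V=[hsv[...,i].astype(int) for i in range(3)]
win=np.zeros(z.shape,bool); win[2:125,245:395]=1
g=(H>40)&(H<85)&(S>80)&win
g=big(g,(322,57)) if 0 else g&(z>.04)
zg=np.median(z[g]);A=np.c_[P[g][:,:2]-P[g][:,:2].mean(0),np.ones(g.sum())]
print('board z',zg,'plane',np.linalg.lstsq(A,z[g],rcond=None)[0],rect(project(g,s,zg)),rect(P[g][:,:2]))
# plate (light) at zg-3mm
pl=win&(z>zg-.012); print('plate',rect(P[pl][:,:2]),rect(project(pl,s,zg-.002)), np.median(z[pl&(S<40)]))
# white outline: light pixels inside the board's hull
hull=cv2.convexHull(np.argwhere(g)[:,::-1].astype(np.int32)); b=np.zeros(z.shape,np.uint8); cv2.fillConvexPoly(b,hull,1); b=cv2.erode(b,np.ones((5,5)))>0
w=b&(S<90)&(V>110); n,l,st,c=cv2.connectedComponentsWithStats(w.astype(np.uint8)); k=1+st[1:,4].argmax(); print(st[k]); print('square',rect(project(l==k,s,zg)))
# foot front, held block
o=(H>3)&(H<25)&(S>150)&(V>60); o[:180]=0; o[235:]=0
print('foot z',np.median(z[o]),rect(P[o][:,:2]))
E
python3 mn.py
```

```text
board z 0.05371927762822727 plane [-0.0446666  -0.12556847  0.0547859 ] (array([0.5212, 0.1564]), array([0.0752, 0.0891]), 71.19) (array([0.5184, 0.1474]), array([0.0945, 0.0894]), 71.58)
plate (array([0.52  , 0.1528]), array([0.1057, 0.1163]), 71.35) (array([0.5175, 0.1509]), array([0.1085, 0.143 ]), 71.5) 0.05080398945636546
[285  19  72  77 856]
square (array([0.5209, 0.1564]), array([0.0672, 0.0678]), 71.02)
foot z 0.18402266754346988 (array([0.4618, 0.0319]), array([0.1504, 0.0652]), 36.18)
```

```bash
python3 -c "
from h import *
plan([.5208,.1564,.09],71.1)"
```

```text
shift mm [129.7  -0.6 100.4] turn [ 0.0012  0.0012 -0.0031]
```

Call:
apply_moves(rows=[[[5, 0, 0], [0, 0, 0], 10], [[18, 0, 0], [0, 0, 0], 10], [[40, 0, 5], [0.001, 0.001, -0.003], 10], [[70, 0, 15], [0.001, 0.001, -0.003], 10], [[98, 0, 30], [0.001, 0.001, -0.003], 10], [[118, 0, 50], [0.001, 0.001, -0.003], 10], [[127, -0.5, 72], [0.001, 0.001, -0.003], 10], [[129.5, -0.5, 90], [0.001, 0.001, -0.003], 10], [[129.5, -0.5, 98], [0.001, 0.001, -0.003], 10], [[129.5, -0.5, 100], [0.001, 0.001, -0.003], 10], [[129.5, -0.5, 100], [0.001, 0.001, -0.003], 10], [[129.5, -0.5, 100], [0.001, 0.001, -0.003], 10]])

```text
clock: 6.68
eef_pos: [0.5219, 0.1569, 0.0924]
tcp_rot: [2.555, 1.826, 0.005]
force: [-0.0, -0.3, -2.9]
opening: 0.0278
```

```bash
python3 -c "
from h import *
F=[]
for i in range(4): s=snapshot('wrist'); stat(); F.append(state()['force'][2])
save('w5',s); np.savez('w5.npz',**s)
s=snapshot('scene');save('s5',s);np.savez('s5.npz',**s); stat()
c=s['color'][110:230,260:420]; cv2.imwrite('pics/s5c.png',cv2.resize(c,None,fx=5,fy=5,interpolation=2)[:,:,::-1])
s=snapshot('side');np.savez('d5.npz',**s); stat()
c=s['color'][180:300,250:410]; cv2.imwrite('pics/d5c.png',cv2.resize(c,None,fx=5,fy=5,interpolation=2)[:,:,::-1])
plan([.5208,.1564,.08],71.1)"
```

```text
t 6.73 p [522.1  156.95  92.86] yaw 71.09 z [ 0.0042  0.001  -1.    ] F [-0.17  0.43 -3.15] M [-0.072  0.091  0.002] op 27.62 q [0.19 0.12 1.56 0.   1.46 0.52]
t 6.78 p [522.09 157.04  92.92] yaw 71.1 z [ 0.0044  0.001  -1.    ] F [-0.54  0.83 -3.11] M [-0.033  0.018  0.011] op 27.8 q [0.19 0.12 1.56 0.   1.46 0.52]
t 6.83 p [521.97 157.11  92.83] yaw 71.11 z [ 0.0042  0.001  -1.    ] F [ 0.4  -0.45 -2.67] M [-0.054  0.123 -0.017] op 27.83 q [0.19 0.12 1.56 0.   1.46 0.52]
t 6.88 p [521.75 157.16  92.56] yaw 71.12 z [ 3.7e-03  9.0e-04 -1.0e+00] F [ 0.06  1.39 -3.87] M [-0.106  0.071  0.027] op 27.46 q [0.19 0.12 1.56 0.   1.46 0.52]
t 6.93 p [521.57 157.18  92.3 ] yaw 71.12 z [ 3.3e-03  8.0e-04 -1.0e+00] F [ 0.19 -1.22 -3.89] M [-0.065  0.109 -0.034] op 28.09 q [0.19 0.12 1.56 0.   1.46 0.52]
t 6.98 p [521.4  157.24  92.02] yaw 71.13 z [ 2.8e-03  7.0e-04 -1.0e+00] F [ 0.19 -0.07 -3.3 ] M [-0.02   0.06   0.021] op 28.08 q [0.19 0.12 1.56 0.   1.46 0.52]
shift mm [-1.  -0.3 12. ] turn [ 0.0024 -0.0016  0.0005]
```

View pics/s5c.png

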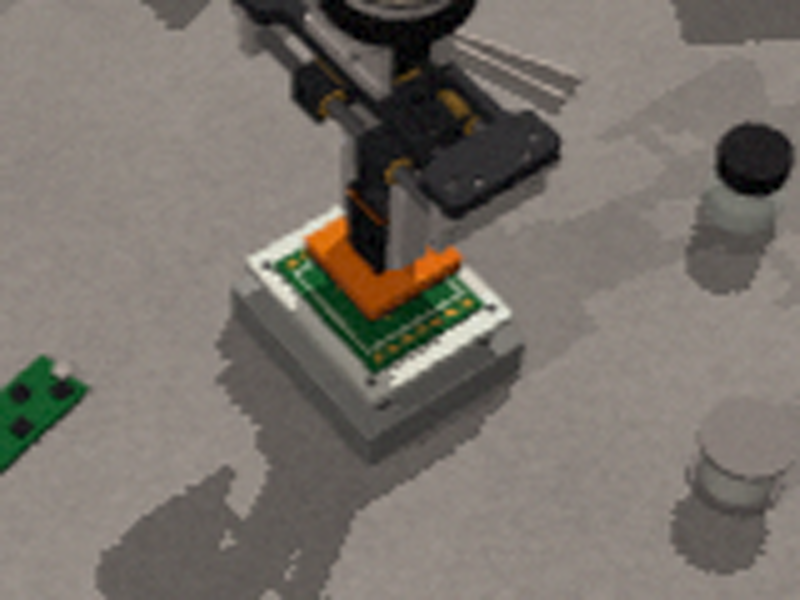

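View pics/d5c.png

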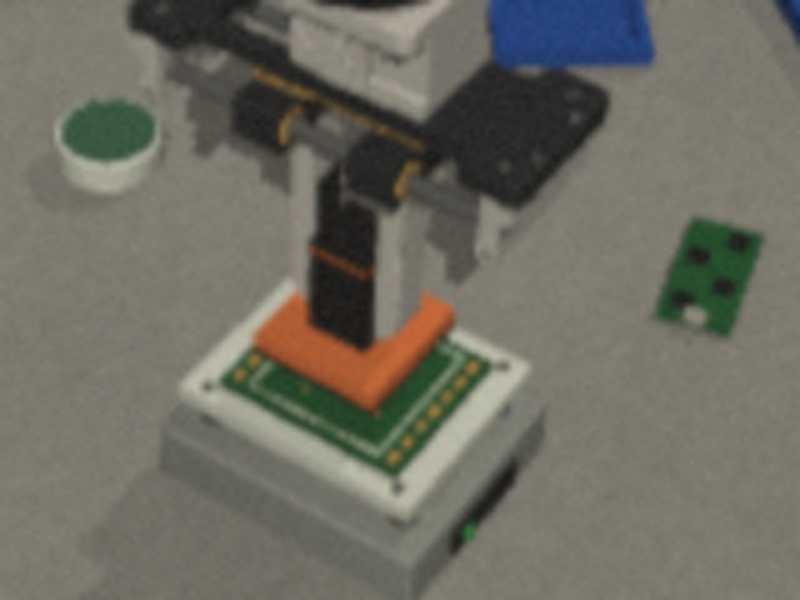

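View pics/w5.png

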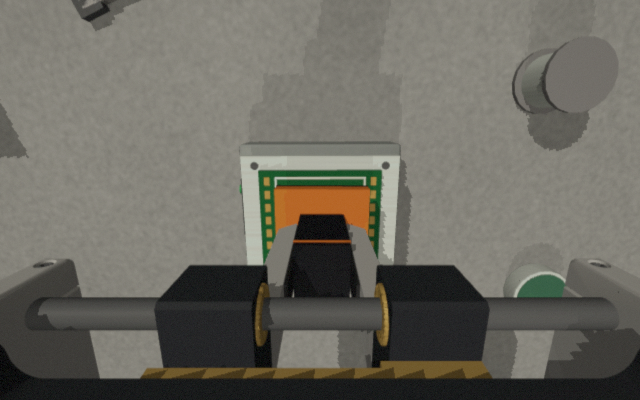

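Run:
```python
from h import *
a=np.radians(71.1); ex=np.array([np.cos(a),np.sin(a)]); ey=np.array([np.sin(a),-np.cos(a)])
C=np.array([.5208,.1564])
def loc(p): d=p[:2]-C; return np.round([d@ex*1e3,d@ey*1e3],1)
s=dict(np.load('s5.npz')); 
def s5(x,y,h): return loc(ray(s,260+(x+.5)/5-.5,110+(y+.5)/5-.5,h))
print('scene: foot near corner bottom',s5(373,318,.0743),'sq outer corner',s5(371,352,.0538),'foot left bottom',s5(307,248,.0743),'right',s5(461,265,.0743))
s=dict(np.load('d5.npz'))
def d5(x,y,h): return loc(ray(s,250+(x+.5)/5-.5,180+(y+.5)/5-.5,h))
print('side: foot near',d5(377,408,.0741),'left',d5(255,345,.0741),'right',d5(455,322,.0741),'sq near',d5(379,452,.0538),'sq left',d5(245,385,.0538),'sq right', d5(470,358,.0538))
```

```text
scene: foot near corner bottom [-27.3  26.8] sq outer corner [-32.3  32.6] foot left bottom [-27.9 -31.3] right [32.1 26.9]
side: foot near [ 27.4 -29.6] left [28.  31.3] right [-31.5 -29.5] sq near [ 31.5 -34. ] sq left [33.8 32.5] sq right [-34.2 -36.5]
```

Averaging both views, the foot is centred over the square to about 1 mm, because the offsets cancel. They also suggest the gap is nearer 16 mm than 20 mm. I'll trim the tilt and lower gently.

Call:
apply_moves(rows=[[[-0.3, -0.2, 2], [0.001, 0, 0], 10], [[-0.6, -0.3, 4], [0.002, -0.001, 0], 10], [[-0.6, -0.3, 6], [0.002, -0.001, 0], 10], [[-0.6, -0.3, 8], [0.002, -0.001, 0], 10], [[-0.6, -0.3, 9], [0.002, -0.001, 0], 10], [[-0.6, -0.3, 10], [0.002, -0.001, 0], 10], [[-0.6, -0.3, 10], [0.002, -0.001, 0], 10], [[-0.6, -0.3, 10], [0.002, -0.001, 0], 10], [[-0.6, -0.3, 10], [0.002, -0.001, 0], 10], [[-0.6, -0.3, 10], [0.002, -0.001, 0], 10]])

```text
clock: 7.82
eef_pos: [0.5205, 0.1569, 0.0812]
tcp_rot: [-2.555, -1.827, 0.001]
force: [-0.3, 0.0, -2.8]
opening: 0.0278
```

```bash
python3 -c "
from h import *
stat(); plan([.5208,.1564,.08],71.1)"
```

```text
t 7.82 p [520.5  156.93  81.17] yaw 71.15 z [-1.e-03  2.e-04 -1.e+00] F [-0.29  0.01 -2.81] M [-0.071  0.148 -0.003] op 27.76 q [0.19 0.13 1.57 0.   1.44 0.52]
shift mm [-0.4  0.5  1.2] turn [-0.001   0.0001  0.0009]
```

Call:
apply_moves(rows=[[[0, 0, 0.6], [0, 0, 0], 10], [[0, 0, 1.2], [0, 0, 0], 10], [[0, 0, 1.8], [0, 0, 0], 10], [[0, 0, 2.4], [0, 0, 0], 10], [[0, 0, 3], [0, 0, 0], 10], [[0, 0, 3.6], [0, 0, 0], 10], [[0, 0, 4.2], [0, 0, 0], 10], [[0, 0, 4.8], [0, 0, 0], 10], [[0, 0, 5.4], [0, 0, 0], 10], [[0, 0, 6], [0, 0, 0], 10]])

```text
clock: 8.65
eef_pos: [0.5204, 0.1569, 0.075]
tcp_rot: [-2.555, -1.827, 0.001]
force: [-0.5, -1.1, -3.2]
opening: 0.0282
```

```bash
python3 -c "
from h import *
stat()"
```

```text
t 8.65 p [520.41 156.87  74.96] yaw 71.15 z [-1.2e-03  1.0e-04 -1.0e+00] F [-0.54 -1.09 -3.23] M [-0.029  0.069 -0.   ] op 28.24 q [0.19 0.14 1.58 0.   1.43 0.52]
```

No contact yet, so I'll continue in smaller steps.

Call:
apply_moves(rows=[[[0, 0, 0.5], [0, 0, 0], 10], [[0, 0, 1], [0, 0, 0], 10], [[0, 0, 1.5], [0, 0, 0], 10], [[0, 0, 2], [0, 0, 0], 10], [[0, 0, 2.5], [0, 0, 0], 10], [[0, 0, 3], [0, 0, 0], 10]])

```text
clock: 9.15
eef_pos: [0.5204, 0.1569, 0.0721]
tcp_rot: [-2.555, -1.827, 0.001]
force: [-0.4, -0.1, -2.2]
opening: 0.0284
```

```bash
python3 -c "
from h import *
stat()"
```

```text
t 9.15 p [520.42 156.89  72.05] yaw 71.15 z [-1.1e-03  1.0e-04 -1.0e+00] F [-0.37 -0.11 -2.23] M [-0.06   0.109  0.021] op 28.37 q [0.19 0.14 1.58 0.   1.42 0.52]
```

Call:
apply_moves(rows=[[[0, 0, 0.5], [0, 0, 0], 10], [[0, 0, 1], [0, 0, 0], 10], [[0, 0, 1.5], [0, 0, 0], 10], [[0, 0, 2], [0, 0, 0], 10]])

```text
clock: 9.48
eef_pos: [0.5204, 0.1569, 0.0702]
tcp_rot: [-2.555, -1.827, 0.001]
force: [-0.8, 0.6, -0.6]
opening: 0.028
```

```bash
python3 -c "
from h import *
stat()"
```

```text
t 9.48 p [520.41 156.88  70.2 ] yaw 71.15 z [-1.1e-03  1.0e-04 -1.0e+00] F [-0.79  0.6  -0.59] M [-0.104  0.219  0.022] op 28.02 q [0.19 0.14 1.59 0.   1.42 0.52]
```

Contact, at about 2.7 N. I'll check the centring before pressing.

```bash
python3 -c "
from h import *
s=snapshot('scene');np.savez('s6.npz',**s)
c=s['color'][110:230,260:420]; a=cv2.resize(c,None,fx=5,fy=5,interpolation=2)[:,:,::-1]
cv2.imwrite('pics/s6c.png',a)
s=snapshot('side');np.savez('d6.npz',**s); stat()
c=s['color'][180:300,250:410]; cv2.imwrite('pics/d6c.png',cv2.resize(c,None,fx=5,fy=5,interpolation=2)[:,:,::-1])"
```

```text
t 9.58 p [520.44 156.88  70.07] yaw 71.15 z [-1.1e-03  1.0e-04 -1.0e+00] F [-1.36  1.07 -2.44] M [-0.024  0.175  0.023] op 27.87 q [0.19 0.14 1.59 0.   1.42 0.52]
```

View pics/s6c.png

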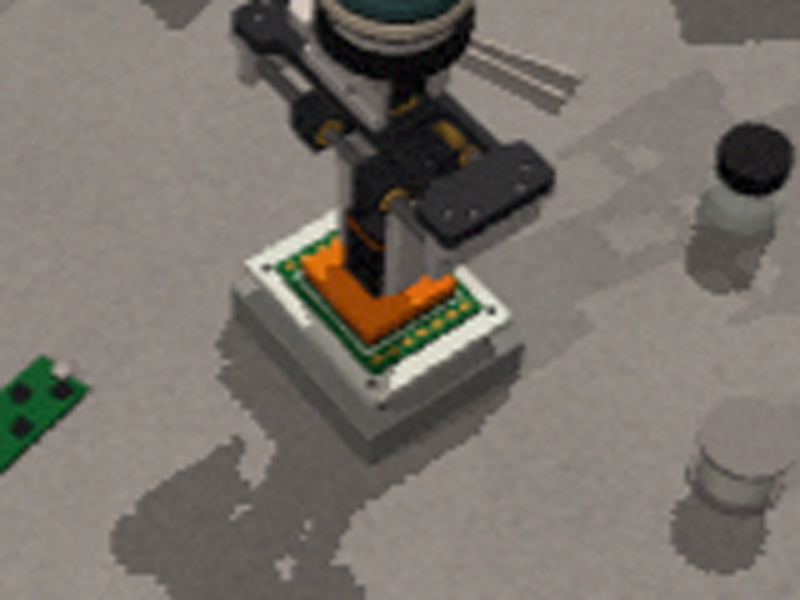

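View pics/d6c.png

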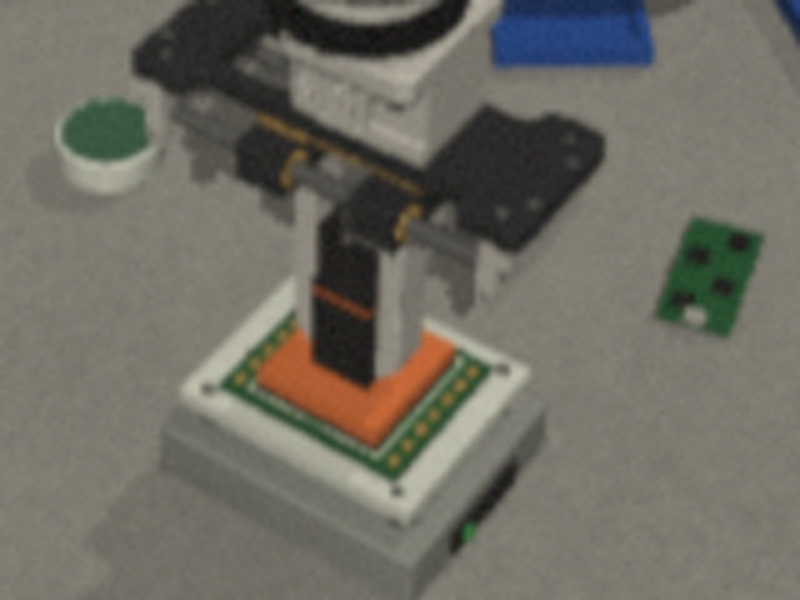

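In both views the foot sits evenly inside the white square. I'll keep pressing slowly.

Call:
apply_moves(rows=[[[0, 0, 0.5], [0, 0, 0], 10], [[0, 0, 1], [0, 0, 0], 10], [[0, 0, 1.5], [0, 0, 0], 10], [[0, 0, 2], [0, 0, 0], 10], [[0, 0, 2.5], [0, 0, 0], 10], [[0, 0, 3], [0, 0, 0], 10], [[0, 0, 3.5], [0, 0, 0], 10]])

```text
clock: 10.17
eef_pos: [0.5204, 0.1569, 0.0666]
tcp_rot: [-2.555, -1.827, 0.001]
force: [-1.4, -0.8, -0.5]
opening: 0.0279
```

```bash
python3 -c "
from h import *
stat()"
```

```text
t 10.17 p [520.44 156.9   66.62] yaw 71.15 z [-1.1e-03  2.0e-04 -1.0e+00] F [-1.38 -0.84 -0.53] M [-0.095  0.289 -0.039] op 27.86 q [0.19 0.14 1.59 0.   1.41 0.52]
```

Call:
apply_moves(rows=[[[0, 0, 0.3], [0, 0, 0], 10], [[0, 0, 0.5], [0, 0, 0], 10], [[0, 0, 0.8], [0, 0, 0], 10], [[0, 0, 1], [0, 0, 0], 10], [[0, 0, 1.3], [0, 0, 0], 10], [[0, 0, 1.5], [0, 0, 0], 10]])

```text
clock: 10.67
eef_pos: [0.5205, 0.1569, 0.0651]
tcp_rot: [-2.555, -1.827, 0.001]
force: [-0.8, -0.5, 0.2]
opening: 0.0276
```

Call:
apply_moves(rows=[[[0, 0, 0.3], [0, 0, 0], 10], [[0, 0, 0.5], [0, 0, 0], 10], [[0, 0, 0.8], [0, 0, 0], 10], [[0, 0, 1], [0, 0, 0], 10]])

```text
clock: 11.0
eef_pos: [0.5205, 0.1569, 0.0641]
tcp_rot: [-2.555, -1.827, 0.001]
force: [-0.9, 0.5, 0.5]
opening: 0.028
```

Call:
apply_moves(rows=[[[0, 0, 0.3], [0, 0, 0], 10], [[0, 0, 0.5], [0, 0, 0], 10], [[0, 0, 0.8], [0, 0, 0], 10], [[0, 0, 1], [0, 0, 0], 10]])

```text
clock: 11.33
eef_pos: [0.5204, 0.1569, 0.0631]
tcp_rot: [-2.555, -1.827, 0.001]
force: [-0.3, 0.1, 0.4]
opening: 0.0278
```

```bash
python3 -c "
from h import *
stat()"
```

```text
t 11.33 p [520.43 156.9   63.07] yaw 71.16 z [-1.1e-03  1.0e-04 -1.0e+00] F [-0.3   0.07  0.35] M [-0.117  0.351  0.011] op 27.81 q [0.19 0.15 1.59 0.   1.4  0.52]
```

Call:
apply_moves(rows=[[[0, 0, 0.3], [0, 0, 0], 10], [[0, 0, 0.5], [0, 0, 0], 10], [[0, 0, 0.8], [0, 0, 0], 10], [[0, 0, 1], [0, 0, 0], 10]])

```text
clock: 11.67
eef_pos: [0.5204, 0.1569, 0.0621]
tcp_rot: [-2.555, -1.827, 0.001]
force: [-1.6, -0.8, 1.6]
opening: 0.0275
```

Call:
apply_moves(rows=[[[0, 0, 0.3], [0, 0, 0], 10], [[0, 0, 0.5], [0, 0, 0], 10], [[0, 0, 0.8], [0, 0, 0], 10], [[0, 0, 1], [0, 0, 0], 10]])

```text
clock: 12.0
eef_pos: [0.5204, 0.1569, 0.0611]
tcp_rot: [-2.555, -1.827, 0.001]
force: [-1.1, -0.0, 1.5]
opening: 0.0283
```

Call:
apply_moves(rows=[[[0, 0, 0.3], [0, 0, 0], 10], [[0, 0, 0.5], [0, 0, 0], 10], [[0, 0, 0.8], [0, 0, 0], 10], [[0, 0, 1], [0, 0, 0], 10]])

```text
clock: 12.33
eef_pos: [0.5205, 0.1569, 0.0601]
tcp_rot: [-2.555, -1.827, 0.001]
force: [-1.0, -0.2, 1.4]
opening: 0.0273
```

Call:
apply_moves(rows=[[[0, 0, 0.2], [0, 0, 0], 10], [[0, 0, 0.4], [0, 0, 0], 10], [[0, 0, 0.6], [0, 0, 0], 10], [[0, 0, 0.8], [0, 0, 0], 10]])

```text
clock: 12.67
eef_pos: [0.5205, 0.1569, 0.0594]
tcp_rot: [-2.555, -1.827, 0.001]
force: [-0.8, -0.1, 3.0]
opening: 0.0277
```

Call:
apply_moves(rows=[[[0, 0, 0.2], [0, 0, 0], 10], [[0, 0, 0.4], [0, 0, 0], 10], [[0, 0, 0.6], [0, 0, 0], 10]])

```text
clock: 12.92
eef_pos: [0.5205, 0.1569, 0.0593]
tcp_rot: [-2.555, -1.827, 0.001]
force: [-2.2, -0.1, 5.6]
opening: 0.0274
```

The plate is on its stop: the tool barely moved while the force rose. I'll hold and read the force.

Call:
apply_moves(rows=[[[0, 0, 0], [0, 0, 0], 10], [[0, 0, 0], [0, 0, 0], 10]])

```text
clock: 13.08
eef_pos: [0.5205, 0.1569, 0.0593]
tcp_rot: [-2.555, -1.827, 0.001]
force: [-1.6, -0.8, 5.8]
opening: 0.0278
```

```bash
python3 -c "
from h import *
for i in range(4): stat(); snapshot('wrist')"
```

```text
t 13.08 p [520.49 156.9   59.3 ] yaw 71.15 z [-8.e-04  2.e-04 -1.e+00] F [-1.61 -0.77  5.77] M [-0.231  0.675  0.043] op 27.77 q [0.19 0.15 1.6  0.   1.4  0.52]
t 13.13 p [520.5  156.88  59.34] yaw 71.14 z [-8.e-04  2.e-04 -1.e+00] F [-1.64 -0.12  4.93] M [-0.17   0.678  0.034] op 27.82 q [0.19 0.15 1.6  0.   1.4  0.52]
t 13.18 p [520.46 156.92  59.29] yaw 71.15 z [-8.e-04  2.e-04 -1.e+00] F [-3.03 -0.29  5.13] M [-0.245  0.665 -0.005] op 27.52 q [0.19 0.15 1.6  0.   1.4  0.52]
t 13.23 p [520.48 156.91  59.33] yaw 71.15 z [-8.e-04  2.e-04 -1.e+00] F [-1.11  0.22  4.87] M [-0.236  0.65  -0.056] op 28.15 q [0.19 0.15 1.6  0.   1.4  0.52]
```

```bash
cat > tilt.py <<'E'
from m import *
import sys
def tilt(s,cz):
    P=pts(s); z=P[...,2]; hsv=cv2.cvtColor(s['color'],cv2.COLOR_RGB2HSV); S=hsv[...,1]; V=hsv[...,2]
    a=np.radians(71.1); ex=np.array([np.cos(a),np.sin(a)]); ey=np.array([np.sin(a),-np.cos(a)])
    d=P[...,:2]-[.5195,.156]; u=d@ex; v=d@ey
    k=(abs(u)<.046)&(abs(v)<.056)&((abs(u)>.032)|(abs(v)>.032))&(abs(z-cz)<.007)
    A=np.c_[u[k],v[k],np.ones(k.sum())]; c=np.linalg.lstsq(A,z[k],rcond=None)[0]
    r=z[k]-A@c; return np.round(c,4),k.sum(),round(r.std(),4)
for f_,cz in [('scene0',.053),('side0',.053),('s6',.052),('d6',.052)]: print(f_,tilt(dict(np.load(f_+'.npz')),cz))
s=snapshot('scene');np.savez('s7.npz',**s);print('s7',tilt(s,.041))
s=snapshot('side');np.savez('d7.npz',**s);print('d7',tilt(s,.041)); c=s['color'][180:300,250:410]; cv2.imwrite('pics/d7c.png',cv2.resize(c,None,fx=5,fy=5,interpolation=2)[:,:,::-1])
stat()
E
python3 tilt.py
```

```text
scene0 (array([-0.0025, -0.002 ,  0.0523]), np.int64(668), np.float64(0.0023))
side0 (array([-0.0012,  0.0025,  0.0534]), np.int64(1025), np.float64(0.0019))
s6 (array([-0.004 ,  0.0002,  0.0504]), np.int64(489), np.float64(0.0023))
d6 (array([ 0.006 , -0.0009,  0.0512]), np.int64(816), np.float64(0.0021))
s7 (array([-0.0059,  0.0013,  0.0394]), np.int64(476), np.float64(0.0023))
d7 (array([0.0067, 0.0004, 0.0405]), np.int64(827), np.float64(0.0021))
t 13.38 p [520.49 156.91  59.32] yaw 71.15 z [-8.e-04  2.e-04 -1.e+00] F [-2.42 -1.22  5.39] M [-0.204  0.662 -0.017] op 27.88 q [0.19 0.15 1.6  0.   1.4  0.52]
```

View pics/d7c.png

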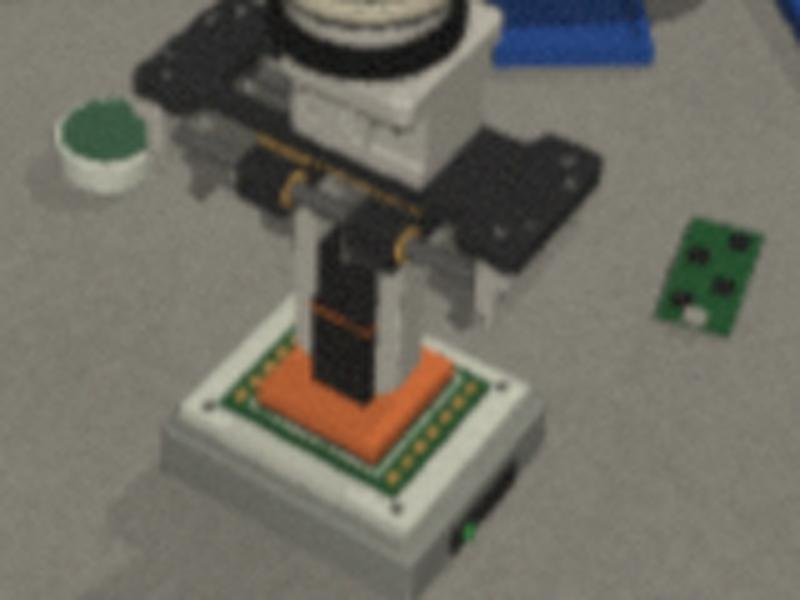

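The plate is level to about 0.006 rad and the foot is still evenly inside the square. I'll raise the force in small steps.

Call:
apply_moves(rows=[[[0, 0, 0.2], [0, 0, 0], 10], [[0, 0, 0.4], [0, 0, 0], 10], [[0, 0, 0.4], [0, 0, 0], 10]])

```text
clock: 13.63
eef_pos: [0.5205, 0.1569, 0.0593]
tcp_rot: [-2.555, -1.827, 0.001]
force: [-2.6, -0.7, 7.0]
opening: 0.0281
```

Call:
apply_moves(rows=[[[0, 0, 0.2], [0, 0, 0], 10], [[0, 0, 0.4], [0, 0, 0], 10], [[0, 0, 0.5], [0, 0, 0], 10], [[0, 0, 0.5], [0, 0, 0], 10]])

```text
clock: 13.97
eef_pos: [0.5205, 0.1569, 0.0593]
tcp_rot: [-2.555, -1.827, 0.0]
force: [-4.0, -0.9, 7.6]
opening: 0.0275
```

```bash
python3 -c "
from h import *
for i in range(3): stat(); snapshot('wrist')"
```

```text
t 13.97 p [520.53 156.93  59.28] yaw 71.15 z [-5.e-04  2.e-04 -1.e+00] F [-4.01 -0.87  7.62] M [-0.257  0.955 -0.019] op 27.51 q [0.19 0.15 1.6  0.   1.4  0.52]
t 14.02 p [520.51 156.91  59.27] yaw 71.15 z [-5.e-04  2.e-04 -1.e+00] F [-3.6  -0.73 10.22] M [-0.261  0.927  0.021] op 27.88 q [0.19 0.15 1.6  0.   1.4  0.52]
t 14.07 p [520.52 156.91  59.28] yaw 71.16 z [-5.e-04  2.e-04 -1.e+00] F [-4.29 -1.12  7.52] M [-0.288  0.962 -0.03 ] op 27.71 q [0.19 0.15 1.6  0.   1.4  0.52]
```

About 12 N of contact now, with some sideways load building up. I'll relieve that a little and add the last few newtons.

Call:
apply_moves(rows=[[[0, -0.2, 0.2], [0, 0, 0], 10], [[-0.1, -0.3, 0.4], [0, 0, 0], 10], [[-0.1, -0.4, 0.6], [0, 0, 0], 10], [[-0.1, -0.4, 0.6], [0, 0, 0], 10]])

```text
clock: 14.45
eef_pos: [0.5205, 0.1569, 0.0592]
tcp_rot: [2.555, 1.828, 0.001]
force: [-4.5, -1.7, 10.9]
opening: 0.0276
```

```bash
python3 -c "
from h import *
for i in range(4): stat(); snapshot('wrist')"
```

```text
t 14.45 p [520.47 156.94  59.24] yaw 71.15 z [ 5.e-04  2.e-04 -1.e+00] F [-4.52 -1.69 10.91] M [-0.326  1.007 -0.037] op 27.63 q [0.19 0.15 1.6  0.   1.39 0.52]
t 14.5 p [520.48 156.91  59.26] yaw 71.15 z [ 5.e-04  2.e-04 -1.e+00] F [-3.93 -0.52  9.9 ] M [-0.384  0.98   0.018] op 28.0 q [0.19 0.15 1.6  0.   1.39 0.52]
t 14.55 p [520.46 156.94  59.24] yaw 71.16 z [ 5.e-04  2.e-04 -1.e+00] F [-2.64 -1.38 10.35] M [-0.317  1.065  0.002] op 27.98 q [0.19 0.15 1.6  0.   1.39 0.52]
t 14.6 p [520.49 156.94  59.26] yaw 71.15 z [ 5.e-04  2.e-04 -1.e+00] F [-3.89 -0.53  9.89] M [-0.336  0.998  0.033] op 27.62 q [0.19 0.15 1.6  0.   1.39 0.52]
```

About 13.5 N. I'll add a touch more, then hold for 1.5 s.

Call:
apply_moves(rows=[[[0, -0.1, 0.2], [0, 0, 0], 10], [[0, -0.1, 0.3], [0, 0, 0], 10], [[0, -0.1, 0.3], [0, 0, 0], 10], [[0, -0.1, 0.3], [0, 0, 0], 10], [[0, -0.1, 0.3], [0, 0, 0], 10], [[0, -0.1, 0.3], [0, 0, 0], 10], [[0, -0.1, 0.3], [0, 0, 0], 10], [[0, -0.1, 0.3], [0, 0, 0], 10], [[0, -0.1, 0.3], [0, 0, 0], 10], [[0, -0.1, 0.3], [0, 0, 0], 10]])

```text
clock: 15.48
eef_pos: [0.5205, 0.1569, 0.0592]
tcp_rot: [2.555, 1.828, 0.001]
force: [-3.7, -1.3, 10.4]
opening: 0.0277
```

```bash
python3 - <<'E'
from h import *
for i in range(4): stat(); s=snapshot('scene')
np.savez('s7.npz',**s)
E
python3 tilt.py
```

```text
t 15.48 p [520.5  156.93  59.24] yaw 71.15 z [ 8.e-04  2.e-04 -1.e+00] F [-3.72 -1.26 10.38] M [-0.355  1.022 -0.015] op 27.73 q [ 0.19  0.15  1.6  -0.    1.39  0.52]
t 15.53 p [520.49 156.94  59.24] yaw 71.15 z [ 8.e-04  2.e-04 -1.e+00] F [-4.78 -1.65 11.19] M [-0.344  1.022  0.037] op 27.88 q [0.19 0.15 1.6  0.   1.39 0.52]
t 15.58 p [520.49 156.91  59.23] yaw 71.15 z [ 8.e-04  1.e-04 -1.e+00] F [-4.37 -1.12 11.4 ] M [-0.357  1.048  0.018] op 27.87 q [ 0.19  0.15  1.6  -0.    1.39  0.52]
t 15.63 p [520.49 156.93  59.24] yaw 71.15 z [ 8.e-04  1.e-04 -1.e+00] F [-4.19 -0.99 10.89] M [-0.36   1.086  0.045] op 27.75 q [ 0.19  0.15  1.6  -0.    1.39  0.52]
scene0 (array([-0.0025, -0.002 ,  0.0523]), np.int64(668), np.float64(0.0023))
side0 (array([-0.0012,  0.0025,  0.0534]), np.int64(1025), np.float64(0.0019))
s6 (array([-0.004 ,  0.0002,  0.0504]), np.int64(489), np.float64(0.0023))
d6 (array([ 0.006 , -0.0009,  0.0512]), np.int64(816), np.float64(0.0021))
s7 (array([-0.0011, -0.0021,  0.0396]), np.int64(472), np.float64(0.0024))
d7 (array([0.0023, 0.0019, 0.0406]), np.int64(828), np.float64(0.002))
t 15.78 p [520.51 156.95  59.26] yaw 71.15 z [ 9.e-04  2.e-04 -1.e+00] F [-4.5  -0.39 10.41] M [-0.364  1.064  0.011] op 27.64 q [0.19 0.15 1.6  0.   1.39 0.52]
```

Contact is about 14–15 N, the plate is level within 0.003 rad, and it has been held for over 1 s. I'll hold a little longer, then ease off and lift.

Call:
apply_moves(rows=[[[0, 0, 0], [0, 0, 0], 10], [[0, 0, 0], [0, 0, 0], 10], [[0, 0, 0], [0, 0, 0], 10], [[0, 0, 0], [0, 0, 0], 10], [[0, 0, 0], [0, 0, 0], 10], [[0, 0, 0], [0, 0, 0], 10], [[0, 0, -0.4], [0, 0, 0], 10], [[0, 0, -0.8], [0, 0, 0], 10], [[0, 0, -1.2], [0, 0, 0], 10], [[0, 0, -1.6], [0, 0, 0], 10], [[0, 0, -2.2], [0, 0, 0], 10], [[0, 0, -3], [0, 0, 0], 10], [[0, 0, -4], [0, 0, 0], 10], [[0, 0, -5], [0, 0, 0], 10], [[0, 0, -6], [0, 0, 0], 10], [[0, 0, -8], [0, 0, 0], 10], [[0, 0, -10], [0, 0, 0], 10], [[0, 0, -12], [0, 0, 0], 10], [[0, 0, -14], [0, 0, 0], 10], [[0, 0, -16], [0, 0, 0], 10]])

```text
clock: 17.45
eef_pos: [0.5199, 0.157, 0.073]
tcp_rot: [-2.555, -1.827, 0.002]
force: [-0.2, 1.0, -2.9]
opening: 0.0279
```

Call:
apply_moves(rows=[[[0, 0, -3], [0, 0, 0], 10], [[0, 0, -8], [0, 0, 0], 10], [[0, 0, -18], [0, 0, 0], 10], [[0, 0, -32], [0, 0, 0], 10], [[0, 0, -50], [0, 0, 0], 10], [[0, 0, -65], [0, 0, 0], 10], [[0, 0, -76], [0, 0, 0], 10], [[0, 0, -80], [0, 0, 0], 10], [[0, 0, -80], [0, 0, 0], 10], [[0, 0, -80], [0, 0, 0], 10]])

```text
clock: 18.28
eef_pos: [0.5198, 0.1569, 0.1525]
tcp_rot: [-2.554, -1.827, 0.002]
force: [-0.6, -0.4, -3.4]
opening: 0.0279
```

```bash
python3 -c "
from h import *
s=snapshot('scene');save('s8',s); stat(); s=snapshot('wrist'); save('w8',s)
plan([.495,-.1712,.15],108)"
```

```text
t 18.33 p [519.4  156.81 151.84] yaw 71.15 z [-3.e-03 -2.e-04 -1.e+00] F [-0.14 -0.14 -3.72] M [-0.062  0.129  0.022] op 27.64 q [0.19 0.09 1.47 0.   1.58 0.52]
shift mm [-318.2   83.     1.7] turn [-3.600e-03  4.000e-04 -6.432e-01]
```

View pics/s8.png

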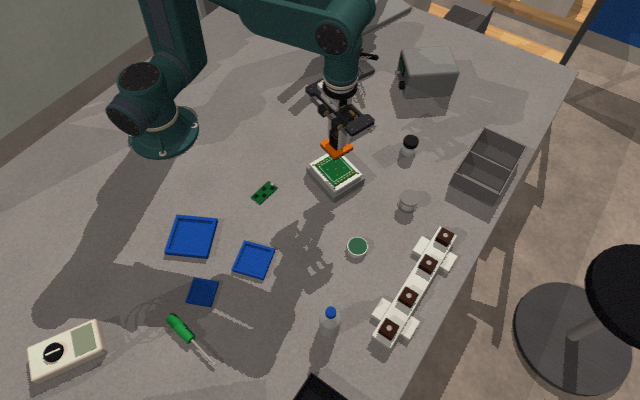

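View pics/w8.png

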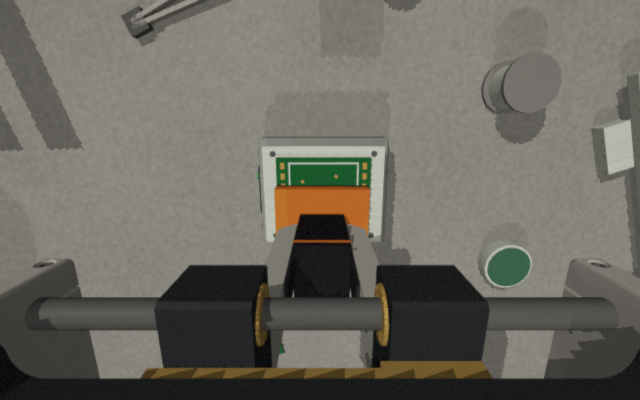

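The block is still seated the same way in the grip, and the empty tray is at (254,261) in the scene view. I'll take it back.

Call:
apply_moves(rows=[[[-8, 2, 0], [0, 0, -0.08], 10], [[-26, 7, 0], [-0.002, 0, -0.18], 10], [[-52, 13, 0], [-0.003, 0, -0.28], 10], [[-84, 22, 0], [-0.003, 0, -0.38], 10], [[-118, 31, 1], [-0.003, 0, -0.48], 10], [[-154, 40, 1], [-0.003, 0, -0.56], 10], [[-190, 50, 1], [-0.003, 0, -0.62], 10], [[-224, 59, 1], [-0.003, 0, -0.643], 10], [[-256, 67, 1], [-0.003, 0, -0.643], 10], [[-284, 74, 1], [-0.003, 0, -0.643], 10], [[-304, 79, 1], [-0.003, 0, -0.643], 10], [[-314, 82, 1], [-0.003, 0, -0.643], 10], [[-318, 83, 1], [-0.003, 0, -0.643], 10], [[-318, 83, 1], [-0.003, 0, -0.643], 10], [[-318, 83, 1], [-0.003, 0, -0.643], 10], [[-318, 83, 1], [-0.003, 0, -0.643], 10]])

```text
clock: 19.72
eef_pos: [0.4959, -0.1694, 0.1517]
tcp_rot: [1.844, 2.542, 0.003]
force: [0.5, 0.3, -3.4]
opening: 0.0281
```

```bash
python3 -c "
from h import *
s=snapshot('wrist'); stat(); save('w9',s);np.savez('w9.npz',**s)
plan([.495,-.172,.04],108); plan([.495,-.172,.0246],108)"
```

```text
t 19.77 p [ 496.   -169.47  151.76] yaw 108.1 z [ 1.7e-03  7.0e-04 -1.0e+00] F [ 0.07  0.23 -3.18] M [-0.02  -0.024 -0.006] op 27.74 q [-0.44  0.05  1.52  0.    1.57 -0.75]
shift mm [ -2.1  -1.9 111.8] turn [ 0.0018 -0.0001  0.0018]
shift mm [ -2.1  -2.  127.2] turn [ 0.0018 -0.0001  0.0018]
```

View pics/w9.png

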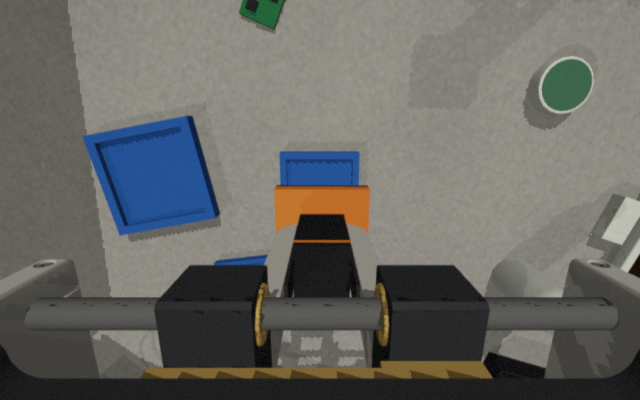

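The tray is at (320,168), just ahead of and below the foot. I'll lower to just above the rim.

Call:
apply_moves(rows=[[[-1, -1, 8], [0.002, 0, 0.002], 10], [[-2, -2, 25], [0.002, 0, 0.002], 10], [[-2, -2, 48], [0.002, 0, 0.002], 10], [[-2, -2, 70], [0.002, 0, 0.002], 10], [[-2, -2, 90], [0.002, 0, 0.002], 10], [[-2, -2, 103], [0.002, 0, 0.002], 10], [[-2, -2, 109], [0.002, 0, 0.002], 10], [[-2, -2, 111], [0.002, 0, 0.002], 10], [[-2, -2, 111], [0.002, 0, 0.002], 10], [[-2, -2, 111], [0.002, 0, 0.002], 10], [[-2, -2, 111], [0.002, 0, 0.002], 10]])

```text
clock: 20.68
eef_pos: [0.4957, -0.1737, 0.0423]
tcp_rot: [1.847, 2.537, 0.0]
force: [0.6, -0.1, -3.9]
opening: 0.0277
```

```bash
python3 -c "
from h import *
s=snapshot('scene'); c=s['color'][215:305,195:315]; cv2.imwrite('pics/s10c.png',cv2.resize(c,None,fx=6,fy=6,interpolation=2)[:,:,::-1])
stat()
s=snapshot('wrist');  stat(); save('w10',s);np.savez('w10.npz',**s)
plan([.495,-.172,.0246],108)"
```

```text
t 20.73 p [ 495.66 -173.71   42.22] yaw 107.88 z [ 0.0023 -0.0017 -1.    ] F [ 0.11 -0.01 -3.21] M [-0.065 -0.009 -0.022] op 27.69 q [-0.44  0.12  1.66 -0.    1.35 -0.76]
t 20.78 p [ 495.5  -173.67   42.02] yaw 107.88 z [ 0.002  -0.0015 -1.    ] F [-1.05 -0.17 -3.17] M [-0.04   0.045 -0.016] op 28.09 q [-0.44  0.12  1.67 -0.    1.35 -0.76]
shift mm [ 1.8  0.  17.4] turn [ 0.0014  0.002  -0.0022]
```

View pics/w10.png

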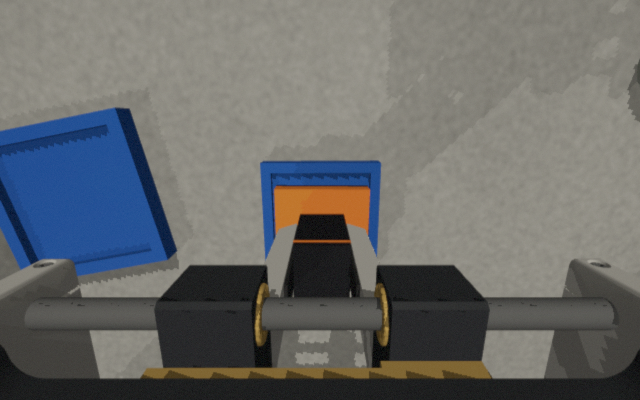

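View pics/s10c.png

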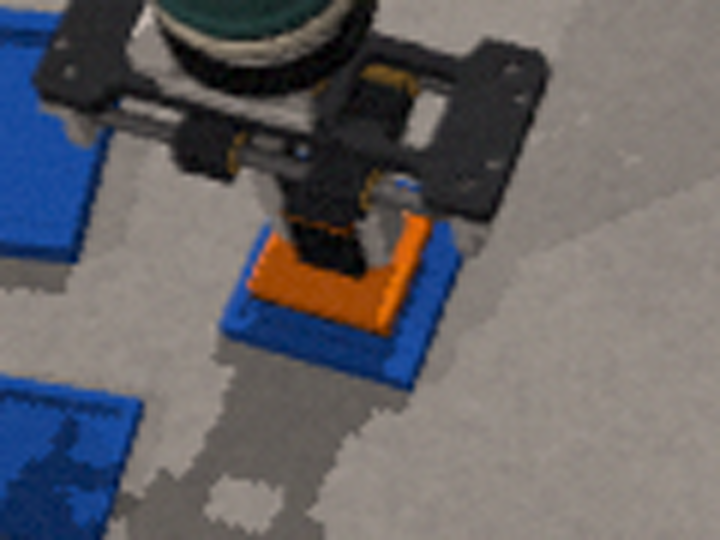

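The foot is over the recess. I'll correct 1.8 mm along the tool's x axis and lower it in.

Call:
apply_moves(rows=[[[1, 0, 1], [0.001, 0.002, -0.002], 10], [[1.8, 0, 3], [0.001, 0.002, -0.002], 10], [[1.8, 0, 5], [0.001, 0.002, -0.002], 10], [[1.8, 0, 7], [0.001, 0.002, -0.002], 10], [[1.8, 0, 9], [0.001, 0.002, -0.002], 10], [[1.8, 0, 11], [0.001, 0.002, -0.002], 10], [[1.8, 0, 12.5], [0.001, 0.002, -0.002], 10], [[1.8, 0, 13.5], [0.001, 0.002, -0.002], 10], [[1.8, 0, 14.5], [0.001, 0.002, -0.002], 10], [[1.8, 0, 15], [0.001, 0.002, -0.002], 10], [[1.8, 0, 15], [0.001, 0.002, -0.002], 10]])

```text
clock: 21.7
eef_pos: [0.4941, -0.1716, 0.0257]
tcp_rot: [-1.846, -2.54, 0.0]
force: [-0.6, -0.1, -3.4]
opening: 0.0277
```

```bash
python3 -c "
from h import *
stat(); plan([.495,-.172,.0246],108)"
```

```text
t 21.7 p [ 494.14 -171.62   25.71] yaw 107.99 z [-0.0018  0.0011 -1.    ] F [-0.58 -0.09 -3.42] M [-0.017  0.042 -0.031] op 27.69 q [-0.44  0.14  1.68  0.    1.32 -0.76]
shift mm [-0.6  0.7  1.1] turn [-0.0014 -0.0016 -0.0002]
```

Call:
apply_moves(rows=[[[-0.3, 0.4, 0.3], [-0.001, -0.001, 0], 10], [[-0.3, 0.5, 0.6], [-0.001, -0.001, 0], 10], [[-0.3, 0.5, 0.9], [-0.001, -0.001, 0], 10], [[-0.3, 0.5, 1.2], [-0.001, -0.001, 0], 10], [[-0.3, 0.5, 1.4], [-0.001, -0.001, 0], 10], [[-0.3, 0.5, 1.4], [-0.001, -0.001, 0], 10]])

```text
clock: 22.2
eef_pos: [0.4948, -0.1718, 0.0247]
tcp_rot: [-1.846, -2.541, -0.0]
force: [-0.4, -0.3, -2.2]
opening: 0.0279
```

```bash
python3 -c "
from h import *
stat()"
```

```text
t 22.2 p [ 494.79 -171.76   24.65] yaw 107.99 z [-3.e-04  4.e-04 -1.e+00] F [-0.42 -0.32 -2.18] M [-0.023  0.127 -0.031] op 27.9 q [-0.44  0.14  1.68  0.    1.32 -0.76]
```

Call:
apply_moves(rows=[[[0, 0, 0.3], [0, 0, 0], 10], [[0, 0, 0.6], [0, 0, 0], 10], [[0, 0, 0.9], [0, 0, 0], 10], [[0, 0, 0.9], [0, 0, 0], 10]])

```text
clock: 22.53
eef_pos: [0.4948, -0.1718, 0.0246]
tcp_rot: [-1.847, -2.541, -0.0]
force: [-3.7, 1.7, 5.4]
opening: 0.0276
```

```bash
python3 -c "
from h import *
stat()"
```

```text
t 22.53 p [ 494.79 -171.77   24.6 ] yaw 107.99 z [-2.e-04  3.e-04 -1.e+00] F [-3.72  1.73  5.42] M [ 0.133  0.661 -0.048] op 27.59 q [-0.44  0.14  1.68  0.    1.32 -0.76]
```

The foot is on the tray floor. I'll relax the press and then open.

Call:
apply_moves(rows=[[[0, 0, -0.5], [0, 0, 0], 10], [[0, 0, -0.8], [0, 0, 0], 10], [[0, 0, -0.8], [0, 0, 0], 30], [[0, 0, -0.8], [0, 0, 0], 34], [[0, 0, -0.8], [0, 0, 0], 40], [[0, 0, -0.8], [0, 0, 0], 50], [[0, 0, -0.8], [0, 0, 0], 60], [[0, 0, -0.8], [0, 0, 0], 60], [[0, 0, -0.8], [0, 0, 0], 60]])

```text
clock: 23.28
eef_pos: [0.4948, -0.1718, 0.0242]
tcp_rot: [-1.846, -2.541, -0.0]
force: [-0.5, 0.5, -0.5]
opening: 0.0595
```

Call:
apply_moves(rows=[[[0, 0, -4], [0, 0, 0], 60], [[0, 0, -15], [0, 0, 0], 60], [[0, 0, -35], [0, 0, 0], 60], [[0, 0, -60], [0, 0, 0], 60], [[0, 0, -90], [0, 0, 0], 60], [[0, 0, -120], [0, 0, 0], 60], [[0, 0, -150], [0, 0, 0], 60], [[0, 0, -170], [0, 0, 0], 60], [[0, 0, -175], [0, 0, 0], 60], [[0, 0, -175], [0, 0, 0], 60]])

```text
clock: 24.12
eef_pos: [0.4959, -0.1724, 0.2023]
tcp_rot: [1.844, 2.538, 0.002]
force: [-0.0, 0.7, -0.7]
opening: 0.0601
```

```bash
python3 -c "
from h import *
stat(); s=snapshot('wrist'); save('w11',s);np.savez('w11.npz',**s); s=snapshot('scene');save('s11',s)"
python3 mb.py w11.npz 324 183 45; python3 mb.py w1.npz 324 183 45
```

```text
t 24.12 p [ 495.9  -172.36  202.28] yaw 107.99 z [ 0.0046 -0.002  -1.    ] F [-0.03  0.72 -0.7 ] M [-0.076  0.028 -0.004] op 60.11 q [-0.44  0.03  1.44  0.    1.67 -0.76]
tray@12 (array([ 0.4951, -0.172 ]), array([0.0835, 0.0829]), 18.03) z rim [0.0060289  0.01077362 0.01191636]
foot z 0.018114579198455324 (array([ 0.4951, -0.1703]), array([0.059 , 0.0594]), 17.7) (array([ 0.4951, -0.1706]), array([0.0591, 0.0592]), 17.74)
handle top z [0.06680854 0.06796342 0.06891622] 669
(array([ 0.486 , -0.1442]), array([0.0277, 0.0855]), 18.57) 746
tray@12 (array([ 0.495, -0.172]), array([0.0832, 0.084 ]), 18.1) z rim [0.00579041 0.01062816 0.01186419]
foot z 0.018193115686350805 (array([ 0.4949, -0.1709]), array([0.0588, 0.0591]), 17.93) (array([ 0.4951, -0.1711]), array([0.0588, 0.0597]), 17.45)
handle top z [0.06668074 0.06796892 0.0689005 ] 695
(array([ 0.4861, -0.1432]), array([0.0276, 0.0875]), 17.76) 748
```

View pics/w11.png

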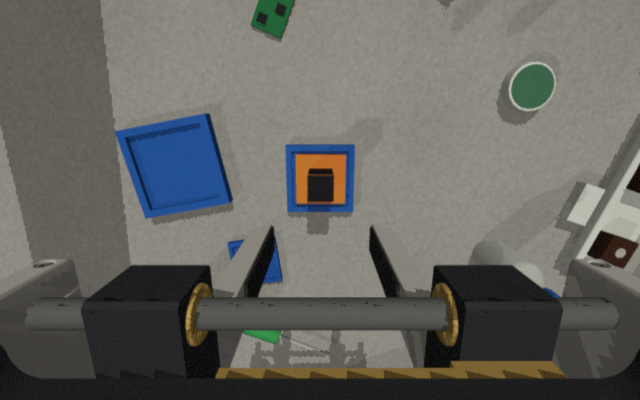

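View pics/s11.png

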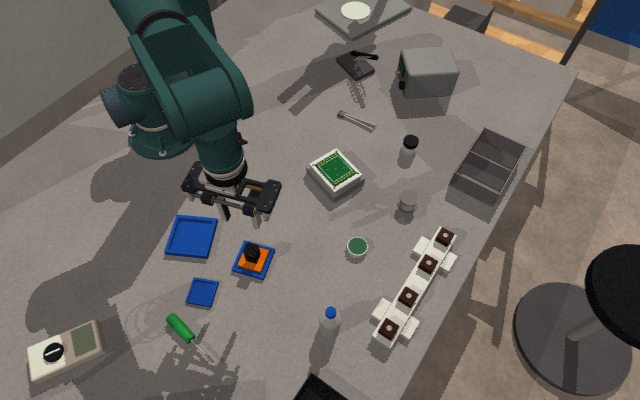

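The block stands flat at (320,180) in the wrist view, within 2 mm of the tray's centre and at its starting height. In the scene view every bystander is where it began. Handing in.

```bash
python3 -c "
from bench import close_job; print(close_job())"
```

```text
the job is handed in; nothing more can be done
None
```

I pressed the board onto its stop with the block, held it, stood the block back upright in its blue tray, and handed the job in at about 24 s of the 72 s limit. No verdict was reported.

- **Press:** I set the foot in the white square and lowered it slowly; the plate reached its stop after about 12 mm. I then held roughly 12 to 15 N for about 2.5 s. That figure is the wrist reading plus the block's weight of about 3.3 N, with noise of about 1 N. No reading came near 25 N.
- **Level and centring:** Depth checks under load gave a plate tilt of about 0.003 rad. The views disagreed by about 2 mm each way on the foot's centring, averaging about 0. A sideways load of about 4 N built up during the press, and easing the arm sideways did not noticeably reduce it.
- **Return:** After release the wrist view showed the foot flat on the tray floor, at the same height as at the start and within 2 mm of the tray's centre. By eye, the bystanders were where they started, and the gripper was clear of everything.

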